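# Fold out the crank, close the bench clamp and wedge the stack tight

## Task

Close the bench clamp on the stack of boards: first swing the folded crank arm right out to its straight working position, then wind it clockwise (seen from above) by its grip until it reaches its stop and the jaw is fully closed. Then push the wooden wedge, thin end first, into the gap that is left between the stack and the sloping cheek until it is tight, and leave the crank as it is, out straight and fully wound. The wedge stays flat on the bed, and the hammer, jar, cup, spool, awl and wax puck around the clamp are left where they are.

Things in the scene. Friction and masses are not known exactly. Their poses are not given: they have to be found in the camera images.
- clamp: Fixed grey bench clamp. Origin on the table top; x is the direction in which the wedge is driven (away from the robot at yaw 0), y points from crank to cheek, z up. Bed: a 12 mm thick plate, x -140 to 85, y -165 to 95 mm. Gearbox under the crank: 80 x 80 mm, top 72 mm above the table, centre x 0, y -115 mm. Steel end stop for the stack at x 53 mm, 57 mm high.
- cheek (a point): Middle of the inner face of the fixed steel cheek on the +y edge of the bed: 135 mm long (clamp x -75 to 60 mm), top 57 mm above the table. The face slopes 8 degrees so that the gap between it and the stack narrows towards clamp +x.
- crank_axis (a point): Point on the vertical axis of the crank, 90 mm above the table, at clamp x 0, y -115 mm. The inner link runs from here 45 mm to the fold hinge; at crank 0 it points to clamp -x, and it turns clockwise from above (over +y towards +x) as the crank is wound.
- crank (a joint): Crank angle in rad, 0 at the start (jaw open), 2.4 at its stop (jaw fully closed), growing clockwise seen from above. It is stiff (about 0.7 N m, some 7 N at the grip of the unfolded arm) and stays where it is left; it moves the jaw 12.5 mm per rad.
- fold_hinge (a point): Vertical hinge pin at the end of the crank's inner link, 45 mm from the crank axis, 96 mm above the table; the outer link (60 mm, with the grip at its far end) turns about it, above the inner link.
- fold (a joint): Angle of the outer link in rad: 0 folded back flat over the inner link (grip 15 mm past the crank axis), 3.14 (its stop) straight out in line with the inner link, the working position (grip 105 mm from the crank axis). It grows clockwise seen from above, the same way as winding, starts between 0 and 0.4, turns easily (0.5 N at the grip) and stays where it is left.
- grip (a point): Centre of the upright black grip of the crank, a fixed round post 28 mm across and about 50 mm tall (101 to 150 mm above the table, this point at 126 mm) on top of the outer link, whose top is 101 mm above the table.
- jaw (a joint): Travel of the jaw towards the cheek in m: 0 open, 0.030 closed. Driven by the crank and held against back-driving up to about 50 N.
- jaw_face (a point): Middle of the jaw's plywood-lined face (100 mm wide, 50 mm tall), 38 mm above the table. At clamp y -40 mm when open, -10 mm when closed.
- stack_center (a point): Centre, half-way up, of the loose stack of boards between two plywood press boards, about 0.22 kg: 100 mm along clamp x, 35 mm along clamp y, 60 mm tall, standing on the bed between jaw and wedge. The jaw pushes it towards the cheek.
- wedge_center (a point): Centre, half-way up, of the loose wooden wedge, 110 mm long, 40 mm tall, 10 mm thick at the thin end (+x), 25.5 mm at the butt (-x), 70 g. It lies on the bed, flat side to the stack, sloping side to the cheek, thin end in the mouth of the gap, 25 to 45 mm short of tight. With the jaw closed it is tight when this point is at clamp x about -20 mm (butt at -75 mm).
- wedge_butt (a point): Middle of the wedge's butt face (25.5 mm wide, 40 mm tall), 55 mm behind its centre, 32 mm above the table: the place to push, along clamp +x; friction makes 12 to 20 N a firm drive.
- hammer: Hammer lying on the table beside the clamp's cheek (bystander).
- edge_paint: Small jar, 44 mm across, 55 mm tall, beyond the clamp (bystander).
- water_cup: White cup, 68 mm across, 75 mm tall, beyond the clamp (bystander).
- thread_spool: Thread spool, 36 mm across, 40 mm tall, beyond the clamp's cheek (bystander).
- awl: Screwdriver-shaped awl lying on the table beside the gearbox (bystander).
- wax_puck: Wax puck, 48 mm across, 18 mm tall, on the table by the cheek's near end (bystander).
Mind the look-alikes: they are no part of the job. What is shaped like the part that bears wedge_center but blue is not meant. Of the things that look like the part that bears stack_center, the smaller one is meant.

How it is judged:
On the way, in this order (a step that is already met when the one before it is completed fails the run):
1. the outer crank link is swung right out (fold angle above 2.95 rad) before the crank is wound (crank still below 0.4 rad) (value of joint fold above 2.95 rad and value of joint crank below 0.4 rad), for 0.1 s.
2. the crank, still unfolded, is wound to its stop (above 2.3 rad) while the wedge is not yet driven (its centre still short of clamp x -35 mm) (value of joint fold above 2.8 rad and value of joint crank above 2.3 rad and x of wedge_center in the frame of clamp below -0.035 m), for 0.2 s.
At the end, for the whole second after the job is handed in: Crank unfolded (fold above 2.8 rad) and wound (above 2.28 rad); stack upright against the jaw (within 2.5 mm); wedge flat on the bed (tilt under 0.08 rad) between stack and cheek, its centre between clamp x -26 and 0 mm (at most 6 mm short of tight); both at rest (value of joint fold above 2.8 rad and value of joint crank above 2.28 rad and x of wedge_center in the frame of clamp between -0.026 and 0 m and y of wedge_center in the frame of stack_center between 0.015 and 0.045 m and y of stack_center in the frame of jaw_face between 0.014 and 0.02 m and z of wedge_center in the frame of clamp below 0.036 m and angle between each of wedge_center, stack_center's own z axis and vertical below 0.08 rad and linear speed of each of wedge, stack below 0.01 m/s); the robot touches nothing.
It fails at once if one of the things around the clamp (hammer, jar, cup, spool, awl, wax puck) is shifted by more than 30 mm (distance of any of hammer, edge_paint, water_cup, thread_spool, awl, wax_puck from where it was at the start of the episode above 0.03 m).
It also fails if it takes over 58 s, if anything falls off the work surface, if the arm or the gripper's body presses on something with over 40 N, if the wrist force passes 120 N, or if a joint passes its speed limit or range.

## Robot

A 7-joint arm with a two-finger parallel gripper is mounted at the origin on the work surface. World frame = base frame: x ahead of the robot, y to its left, z up, the work surface at z = 0. Lengths are in m, angles in rad, forces in N, time in s.
With the tool pointing down it reaches from about 0.425 to 0.925 m from the base axis. Payload 6.8 kg.
Tool frame: the origin (TCP) lies midway between the tips of the shut fingers; the grasp point (between the pads) lies 19 mm behind it (ctrl.tcp_to_grasp is the distance from the TCP to the grasp point, in m); z points along the fingers, y is the direction in which the jaws open and shut (so a half turn about z gives the same grasp; the last joint's range is limited). The gripper opens to 88 mm and grips with 3 to 60 N. Pads are 20 mm wide; open, the fingers measure 115 mm over their backs; the gripper's body (75 mm by 178 mm) begins 61 mm behind the grasp point.
Start: joints at [-1.433, 0.477, 0.022, 1.555, -0.011, 1.109, -0.083], TCP at [0.164, 0.655, 0.223] pointing down, gripper open.
Joint ranges: [-2.96, 2.96], [-0.34, 2.1], [-1.41, 1.46], [0.24, 2.44], [-1.37, 4.51], [0.17, 1.92], [-2.96, 2.96]. Speed limits (rad/s): [2.39, 2.39, 3.14, 3.14, 3.14, 3.14, 3.14].

## Interface

Orientations are given as a rotation vector (axis times angle).
In Python, from cell import ctrl, grab_frame, camera_model gives the robot as it stands.
- The arm moves only by the tool jog_arm, never from a script. Its argument "targets" is a list of rows, each a list of 7 numbers: the shift along the tool's x, y, z in units of 100 mm (1.0 is 100 mm), then the turn, a rotation vector about the tool's x, y, z in units of 2 pi rad (1.0 is 2 pi rad), then the closure, from 0 (fully open) to 1 (shut). A call has 1 to 12 rows; each row is the pose to reach, as a shift and turn from the pose commanded when the call began, along the tool's axes at that moment, turning the shorter way round; what a row does not reach only later rows make up. A row lasts 1/10 s, in which the tool goes at most 50 mm and 8.59 degrees, less where a joint would pass 70% of its speed; a pose out of reach is approached as far as the arm can. A call with a number of a shift or a turn outside -1 to 1 is refused whole. A call with a gripper value outside its range is refused whole. The fingers move at their own pace and stop on an object; the grip force is fixed at half the most. Time passes only in rows, so rows that repeat a pose let the fingers close. It gives the time, the measured TCP pose, the force and the opening at its end, in the units of the state.
- ctrl.sense(): the state, without advancing time (a new reading comes with each control period).
- grab_frame(name): name is "scene" or "top"; returns (picture, depth): 384x512x3 uint8, red, green, blue; 384x512 float32, m along the optical axis (not along the pixel's ray), 0 where there is no reading.
- camera_model(name): a dict with "K" (3x3 intrinsics, pixels), "extrinsics" (4x4, takes a point from camera to world coordinates). Camera axes: x right, y down, z forward; pixel columns grow to the right and rows downward; lengths in m; the calibration is good to about 2 mm. A picture is of the moment at which its call begins. camera_model takes no time and is no camera call.
- ctrl.hand_in(): hands the job in, once; it reports no verdict.
The state is a dict: "clock": time; "q": joint angles; "dq": joint speeds; "tau": joint torques, N m; "ee_pos": TCP position; "tool_rot": TCP orientation; "contact_force": force on the tool from outside, world axes, zero at the start; "ft_torque": the same for the moment, N m; "gripper_width": finger opening in m.
Only numpy, scipy, OpenCV 4.12 (cv2) and the standard library are available. Lean on these libraries where they do the work, as an engineer would, in place of code of your own. Each camera call takes 0.05 s, during which the arm holds its last target.

## Working session

There is one attempt and no reset: what is moved stays moved. The work goes in short steps, Python scripts to look and compute and a tool call to move; the robot and the scene stay as the last step left them, time stands still between calls to the robot, and variables do not carry over. Pictures are saved under pics/ and viewed, and the job is handed in when it is done.

Besides the shell and the picture viewer there is one more tool, called after "Call:" by a JSON object that holds its "name" and its "arguments", one argument or row to a line. jog_arm: Moves the arm, as the interface text tells. Its arguments: {"type":"object","properties":{"targets":{"type":"array"}},"required":["targets"]}

```bash
ls; mkdir -p pics; python3 - <<'E'
from cell import ctrl, grab_frame, camera_model
import cv2, numpy as np
for n in ("scene","top"):
    p,d=grab_frame(n); cv2.imwrite(f"pics/{n}0.png",p[:,:,::-1]); np.savez(f"pics/{n}0.npz",p=p,d=d)
    m=camera_model(n); print(n,np.round(m["K"],1).tolist(),np.round(m["extrinsics"],3).tolist())
s=ctrl.sense(); print({k:np.round(v,3).tolist() for k,v in s.items()}); print([a for a in dir(ctrl) if a[0]!='_'])
E
```

```text
pics
scene [[478.1, 0.0, 260.0], [0.0, 478.1, 187.3], [0.0, 0.0, 1.0]] [[0.777, 0.397, -0.488, 1.119], [0.629, -0.478, 0.614, -0.663], [0.01, -0.784, -0.621, 0.831], [0.0, 0.0, 0.0, 1.0]]
top [[401.4, 0.0, 258.5], [0.0, 401.4, 190.5], [0.0, 0.0, 1.0]] [[0.019, -0.985, 0.171, 0.392], [-1.0, -0.022, -0.017, 0.075], [0.021, -0.171, -0.985, 1.035], [0.0, 0.0, 0.0, 1.0]]
{'clock': 0.1, 'q': [-1.433, 0.478, 0.022, 1.556, -0.012, 1.109, -0.083], 'dq': [-0.001, -0.002, -0.001, -0.001, -0.001, 0.001, 0.0], 'tau': [0.004, -58.409, 1.54, -27.331, -0.054, 0.013, 0.0], 'ee_pos': [0.164, 0.654, 0.222], 'tool_rot': [-0.385, -3.118, 0.003], 'contact_force': [-0.45, 1.283, -0.692], 'ft_torque': [0.007, -0.001, 0.02], 'gripper_width': 0.088}
['IKError', 'hand_in', 'sense', 'tcp_to_grasp']
```

View pics/scene0.png

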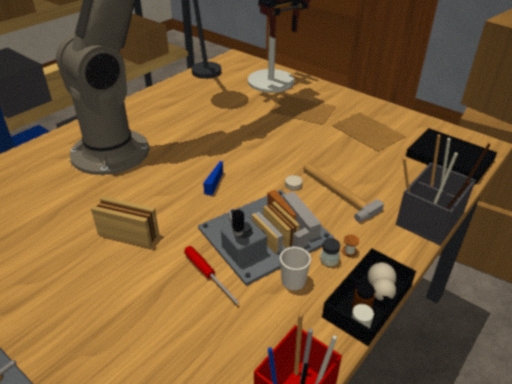

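View pics/top0.png

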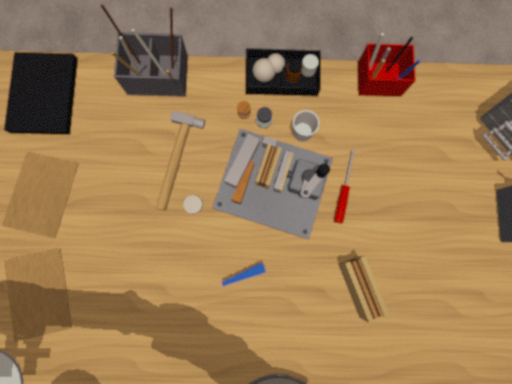

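The top view shows the clamp around (275,185) with its x axis roughly up the image. The crank grip is at about (322,170), the orange wedge at (243,182) and the stack at (267,165). The larger look-alike stack at (365,287) and the blue wedge at (243,273) are both away from the clamp. Next I'll measure.

```bash
cat > h.py <<'E'
import numpy as np, cv2
from cell import ctrl, grab_frame, camera_model
def cloud(n,d):
    m=camera_model(n);K=m["K"];E=np.array(m["extrinsics"])
    v,u=np.mgrid[:d.shape[0],:d.shape[1]]
    P=np.stack([(u-K[0][2])*d/K[0][0],(v-K[1][2])*d/K[1][1],d],-1)
    return P@E[:3,:3].T+E[:3,3]
E
python3 - <<'E'
from h import *
z=np.load("pics/top0.npz");p,d=z["p"],z["d"];W=cloud("top",d)
c=cv2.resize(p[115:250,150:370],None,fx=3.6,fy=3.6,interpolation=cv2.INTER_CUBIC);cv2.imwrite("pics/topcrop.png",c[:,:,::-1])
def P(u,v):print((u,v),np.round(W[v,u],4),p[v,u])
for a in [(322,170),(321,171),(308,183),(243,182),(267,165),(285,170),(242,160),(243,273),(220,205),(300,220),(192,204),(342,205),(265,120),(305,125)]:P(*a)
# bed plane z~.012
M=(abs(W[...,2]-.012)<.006)&(p.max(-1).astype(int)-p.min(-1)<30)&(p.max(-1)>60)
v,u=np.nonzero(M); s=(u>200)&(u<340)&(v>120)&(v<245)
print(s.sum(), W[v[s],u[s]].mean(0))
pts=W[v[s],u[s]][:,:2].astype(np.float32)
print(cv2.minAreaRect(pts*1000))
m2=np.zeros_like(d,np.uint8);m2[v[s],u[s]]=255;cv2.imwrite("pics/bedmask.png",cv2.resize(m2[115:250,150:370],None,fx=3.6,fy=3.6))
E
```

```text
(322, 170) [ 0.5965 -0.0841  0.1488] [29 28 32]
(321, 171) [ 0.5942 -0.0819  0.1483] [26 24 29]
(308, 183) [ 0.5752 -0.0591  0.1007] [166 155 148]
(243, 182) [0.5836 0.0964 0.052 ] [166 108  49]
(267, 165) [0.625  0.0377 0.0664] [150 112  65]
(285, 170) [ 0.6143 -0.0074  0.0621] [182 161 130]
(242, 160) [0.6388 0.1002 0.0563] [168 156 150]
(243, 273) [0.3609 0.091  0.0379] [ 51  97 168]
(220, 205) [0.5292 0.1543 0.0173] [93 88 90]
(300, 220) [ 0.4956 -0.0509  0.0125] [134 131 131]
(192, 204) [0.5305 0.2259 0.0154] [197 184 165]
(342, 205) [ 0.5348 -0.1566  0.0254] [180   4   0]
(265, 120) [0.7466 0.0441 0.0525] [64 63 64]
(305, 125) [ 0.7539 -0.0656  0.0009] [195 193 181]
4776 [0.56894321 0.02175481 0.0108197 ]
((599.6290893554688, 32.39884948730469), (308.1549072265625, 338.69293212890625), 4.097692012786865)
```

View pics/topcrop.png

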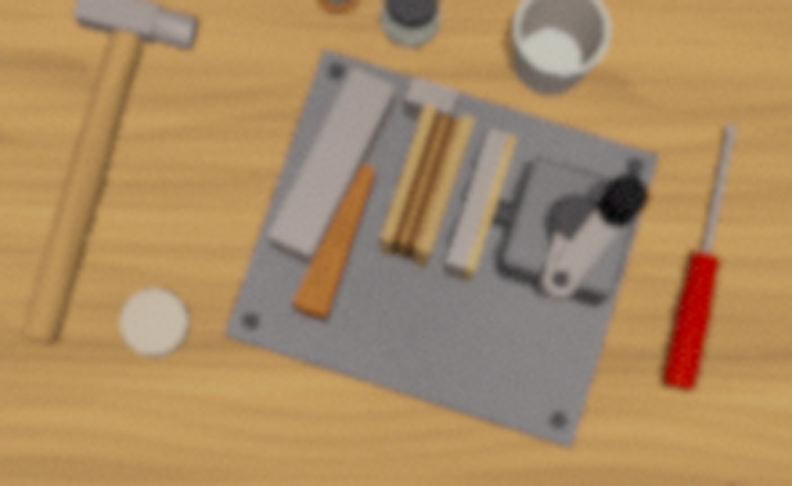

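View pics/bedmask.png

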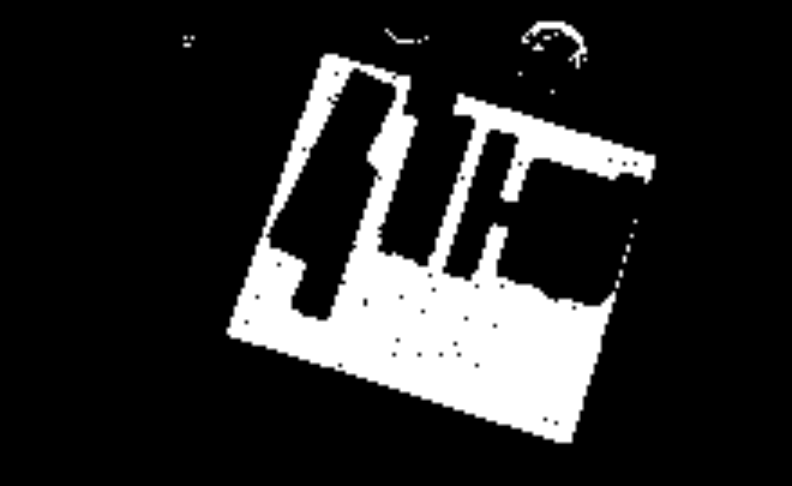

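```bash
python3 - <<'E'
from h import *
z=np.load("pics/top0.npz");p,d=z["p"],z["d"];W=cloud("top",d)
M=((abs(W[...,2]-.012)<.006)&(p.max(-1).astype(int)-p.min(-1)<30)&(p.max(-1)>60)).astype(np.uint8)
n,L,S,C=cv2.connectedComponentsWithStats(M); k=1+np.argmax(S[1:,4]);v,u=np.nonzero(L==k)
r=cv2.minAreaRect((W[v,u][:,:2]*1000).astype(np.float32));print(r,cv2.boxPoints(r))
# yaw
b=cv2.boxPoints(r)/1000
i=np.argmin(b[:,0]) 
best=None
for yaw in [np.radians(r[2]+90*k) for k in range(-2,3)]:
    if abs(yaw)<np.pi/4: best=yaw
yaw=best; R=np.array([[np.cos(yaw),-np.sin(yaw)],[np.sin(yaw),np.cos(yaw)]])
ctr=np.array(r[0])/1000; O=ctr-R@np.array([-.0275,-.035])
print("yaw deg",np.degrees(yaw),"O",O)
def cl(w):return R.T@(np.asarray(w)[:2]-O)
w=lambda x,y:O+R@np.array([x,y])
print("crank axis",w(0,-.115),"hinge",w(-.045,-.115))
# grip: dark pixels z .13-.16
hsv=cv2.cvtColor(p,cv2.COLOR_RGB2HSV)
m=(W[...,2]>.14)&(W[...,2]<.156)&(p.max(-1)<70); m[:,:290]=0;m[:, 340:]=0;m[:150]=0;m[200:]=0
g=W[m];print("grip n",m.sum(),g.mean(0),g.min(0),g.max(0));gc=cl((g.min(0)+g.max(0))/2);print("grip clamp",gc)
m=(abs(W[...,2]-.052)<.006)&(hsv[...,0]<18)&(hsv[...,1]>130);m[:,:200]=0;m[:,260:]=0;m[:150]=0
g=W[m];print("wedge n",m.sum(),g.mean(0)); q=(g[:,:2]-O)@R;print("wedge clamp range",q.min(0),q.max(0))
print(cv2.boxPoints(cv2.minAreaRect((q*1000).astype(np.float32))))
m=(abs(W[...,2]-.072)<.004);m[:,:230]=0;m[:,340:]=0;m[:140]=0;m[210:]=0
q=(W[m][:,:2]-O)@R
for lo,hi in[(-.17,-.075),(-.06,.07)]:
    s=(q[:,1]>lo)&(q[:,1]<hi); 
    if s.sum(): print(lo,s.sum(),q[s].min(0),q[s].max(0))
m=(abs(W[...,2]-.064)<.008);m[:,:230]=0;m[:,340:]=0;m[:140]=0;m[210:]=0
q=(W[m][:,:2]-O)@R; print(np.percentile(q,[0,5,50,95,100],axis=0))
for nm,(uu,vv) in dict(puck=(192,204),awl=(342,205),jar=(265,117),cup=(305,125),spool=(244,108),hammerhead=(187,119)).items(): print(nm,cl(W[vv,uu]),W[vv,uu])
np.savez("frame.npz",O=O,yaw=yaw)
E
```

```text
((592.877685546875, 18.982467651367188), (257.63226318359375, 223.02220153808594), 73.32177734375) [[ 449.0879    -72.411285]
 [ 662.7279   -136.41788 ]
 [ 736.6675    110.37622 ]
 [ 523.02747   174.38281 ]]
yaw deg -16.67822265625 O [0.62926568 0.04461767]
crank axis [ 0.59626109 -0.06554447] hinge [ 0.55315417 -0.05262963]
grip n 101 [ 0.59905366 -0.08699057  0.14834382] [ 0.58639648 -0.0979401   0.14083419] [ 0.61491569 -0.07591155  0.15339162]
grip clamp [ 0.01034648 -0.13422053]
wedge n 293 [0.57877932 0.0977329  0.0505289 ]
wedge clamp range [-0.10916572 -0.00165954] [-0.00090637  0.04966636]
[[-114.272606     8.2729645]
 [  -7.1004906   -7.609539 ]
 [  -0.4744339   37.101856 ]
 [-107.646545    52.98436  ]]
-0.17 481 [-0.03975278 -0.15430719] [ 0.03911622 -0.07561666]
-0.06 324 [-0.04951025 -0.02804323] [0.05032614 0.00709797]
[[-0.07450421 -0.15479733]
 [-0.04647825 -0.14310154]
 [-0.00239253 -0.04036991]
 [ 0.04406553  0.06309262]
 [ 0.06653273  0.0772382 ]]
puck [-0.14660695  0.14533668] [0.53053735 0.22591595 0.01536012]
awl [-0.0327682  -0.21983901] [ 0.53478297 -0.15656872  0.02542468]
jar [0.11982243 0.03553306] [0.75424524 0.0442673  0.05359868]
cup [ 0.151037   -0.06985936] [ 0.75389942 -0.06564991  0.00093687]
spool [0.13194326 0.09635384] [0.78331152 0.09905082 0.03772375]
hammerhead [0.06212944 0.23171994] [0.75528423 0.24875861 0.02119828]
```

Everything agrees with the given sizes: the gearbox, the stack and the 110 mm wedge all fit. The clamp yaw is -16.7° and the fold angle is about 0.33 rad. I'll travel towards the grip at safe height.

Call:
{"name": "jog_arm", "arguments": {
  "targets": [
    [-0.35, -0.35, 0, 0, 0, 0, 0],
    [-0.7, -0.7, 0, 0, 0, 0, 0],
    [-1, -1, 0, 0, 0, 0, 0]
  ]
}}

```text
clock: 0.4
ee_pos: [0.238, 0.5309, 0.222]
tool_rot: [0.386, 3.118, -0.002]
contact_force: [1.3, -0.1, 0.0]
gripper_width: 0.088
```

Call:
{"name": "jog_arm", "arguments": {
  "targets": [
    [-0.35, -0.35, 0, 0, 0, 0, 0],
    [-0.7, -0.7, 0, 0, 0, 0, 0],
    [-1, -1, 0, 0, 0, 0, 0]
  ]
}}

```text
clock: 0.7
ee_pos: [0.3106, 0.4093, 0.2224]
tool_rot: [0.387, 3.118, -0.001]
contact_force: [0.3, 1.3, 0.2]
gripper_width: 0.0878
```

Call:
{"name": "jog_arm", "arguments": {
  "targets": [
    [-0.35, -0.35, 0, 0, 0, 0, 0],
    [-0.7, -0.7, 0, 0, 0, 0, 0],
    [-1, -1, 0, 0, 0, 0, 0]
  ]
}}

```text
clock: 1.0
ee_pos: [0.3831, 0.288, 0.2225]
tool_rot: [-0.387, -3.118, 0.001]
contact_force: [0.1, 0.1, -0.2]
gripper_width: 0.0877
```

Call:
{"name": "jog_arm", "arguments": {
  "targets": [
    [-0.35, -0.35, 0, 0, 0, 0, 0],
    [-0.7, -0.7, 0, 0, 0, 0, 0],
    [-1, -1, 0, 0, 0, 0, 0]
  ]
}}

```text
clock: 1.3
ee_pos: [0.4556, 0.1668, 0.2227]
tool_rot: [0.387, 3.118, -0.0]
contact_force: [0.8, -0.3, 0.2]
gripper_width: 0.0878
```

Call:
{"name": "jog_arm", "arguments": {
  "targets": [
    [-0.35, -0.35, 0, 0, 0, 0, 0],
    [-0.7, -0.7, 0, 0, 0, 0, 0],
    [-1, -1, 0, 0, 0, 0, 0]
  ]
}}

```text
clock: 1.6
ee_pos: [0.5282, 0.0455, 0.2226]
tool_rot: [0.387, 3.118, -0.0]
contact_force: [-0.0, 0.6, 0.4]
gripper_width: 0.0879
```

```bash
cat >> h.py <<'E'
from scipy.spatial.transform import Rotation as Ro
f=np.load("frame.npz") if __import__("os").path.exists("frame.npz") else None
O=f["O"];yaw=float(f["yaw"]);R2=np.array([[np.cos(yaw),-np.sin(yaw)],[np.sin(yaw),np.cos(yaw)]])
def w(x,y):return O+R2@np.array([x,y])
def down(psi): # tool y at world angle psi (rad), z down
    s,c=np.sin(psi),np.cos(psi)
    return Ro.from_matrix(np.array([[-s,c,0],[c,s,0],[0,0,-1]]))
def rows(path,p0=None,psi0=None):
    """path: list of (x,y,z,psi) world -> rows from the start pose"""
    s=ctrl.sense()
    p0=s["ee_pos"] if p0 is None else np.array(p0)
    r0=Ro.from_rotvec(s["tool_rot"]) if psi0 is None else down(psi0)
    out=[]
    for x,y,z,psi in path:
        t=r0.inv().apply(np.array([x,y,z])-p0)/.1
        rv=(r0.inv()*down(psi)).as_rotvec()/(2*np.pi)
        out.append(np.round(np.r_[t,rv],3).tolist())
    return out
def cur():
    s=ctrl.sense();m=Ro.from_rotvec(s["tool_rot"]).as_matrix()
    c=R2.T@(s["ee_pos"][:2]-O)
    print("t",round(float(s["clock"]),2),"clamp",np.round(c,4),"z",round(float(s["ee_pos"][2]),4),"psi deg",round(np.degrees(np.arctan2(m[1,1],m[0,1])),1),"tilt",round(np.degrees(np.arccos(-m[2,2])),2),"F",np.round(s["contact_force"],1),"q7",round(float(s["q"][6]),2),"w",round(float(s["gripper_width"]),4))
E
python3 - <<'E'
from h import *
cur()
fold=.334
def g(f):
    return w(-.045+.06*np.cos(-f),-.115+.06*np.sin(-f))
x,y=g(fold);psi=-fold-np.pi/2+yaw+np.pi
print(x,y,np.degrees(psi))
for r in rows([(x,y,.2226,psi),(x,y,.108,psi)]):print(r)
E
```

```text
t 1.6 clamp [-0.097  -0.0281] z 0.2226 psi deg 75.9 tilt 0.02 F [-0.   0.6  0.4] q7 1.23 w 0.0879
0.6018087972121101 -0.08773983688671796 54.184986986380494
[-1.039, -1.112, 0.001, -0.0, 0.0, 0.06]
[-1.039, -1.112, 1.147, -0.0, 0.0, 0.06]
```

Call:
{"name": "jog_arm", "arguments": {
  "targets": [
    [-0.35, -0.38, 0, 0, 0, 0.02, 0],
    [-0.7, -0.75, 0, 0, 0, 0.04, 0],
    [-1, -1, 0, 0, 0, 0.06, 0],
    [-1, -1, 0, 0, 0, 0.06, 0]
  ]
}}

```text
clock: 2.0
ee_pos: [0.6017, -0.0796, 0.2225]
tool_rot: [0.977, 2.983, -0.005]
contact_force: [1.0, 0.5, 0.4]
gripper_width: 0.0876
```

```bash
python3 - <<'E'
from h import *
cur()
x,y=.6018,-.0877
print(rows([(x,y,.2226,np.radians(54.2)),(x,y,.11,np.radians(54.2))]))
p,d=grab_frame("top");cv2.imwrite("pics/t1.png",cv2.resize(p[100:260,200:400],None,fx=3,fy=3)[:,:,::-1])
E
```

```text
t 2.0 clamp [ 0.0092 -0.1269] z 0.2225 psi deg 53.7 tilt 0.24 F [1.  0.5 0.4] q7 1.16 w 0.0876
[[-0.049, -0.065, -0.001, -0.0, 0.001, -0.001], [-0.046, -0.062, 1.125, -0.0, 0.001, -0.001]]
```

View pics/t1.png

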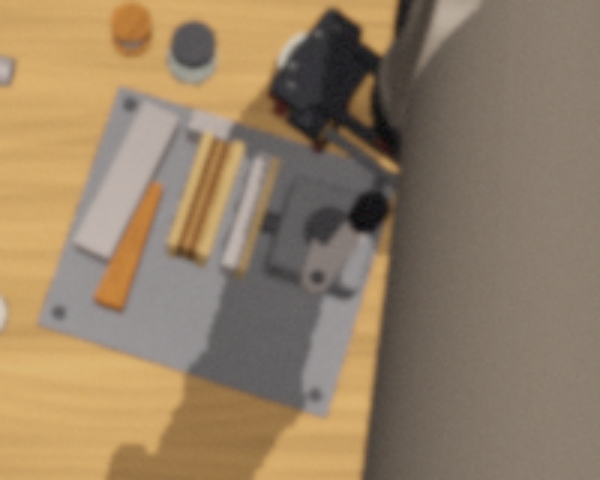

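The grip, at about (368,208) in the crop, sits between the two open fingers at (352,262) and (350,145). I'll descend.

Call:
{"name": "jog_arm", "arguments": {
  "targets": [
    [-0.05, -0.06, 0.3, 0, 0, 0, 0],
    [-0.05, -0.06, 0.7, 0, 0, 0, 0],
    [-0.05, -0.06, 1.0, 0, 0, 0, 0],
    [-0.05, -0.06, 1.0, 0, 0, 0, 0]
  ]
}}

```text
clock: 2.45
ee_pos: [0.597, -0.0786, 0.1186]
tool_rot: [-0.955, -2.984, 0.002]
contact_force: [-0.1, 0.1, 0.3]
gripper_width: 0.0879
```

Call:
{"name": "jog_arm", "arguments": {
  "targets": [
    [0, 0, 0.12, 0, 0, 0, 0],
    [0, 0, 0.12, 0, 0, 0, 0.3],
    [0, 0, 0.12, 0, 0, 0, 0.58],
    [0, 0, 0.12, 0, 0, 0, 0.58],
    [0, 0, 0.12, 0, 0, 0, 0.58],
    [0, 0, 0.12, 0, 0, 0, 0.58]
  ]
}}

```text
clock: 3.05
ee_pos: [0.6011, -0.0811, 0.1112]
tool_rot: [0.962, 2.99, 0.001]
contact_force: [-0.8, -0.5, 1.2]
gripper_width: 0.0517
```

```bash
python3 - <<'E'
from h import *
cur()
for n,b in (("scene",(150,310,180,380)),("top",(100,260,200,400))):
    p,d=grab_frame(n);cv2.imwrite(f"pics/{n}2.png",cv2.resize(p[b[0]:b[1],b[2]:b[3]],None,fx=3,fy=3)[:,:,::-1])
E
```

```text
t 3.05 clamp [ 0.0091 -0.1285] z 0.1112 psi deg 54.3 tilt 0.05 F [-0.8 -0.5  1.2] q7 1.24 w 0.0517
```

View pics/scene2.png

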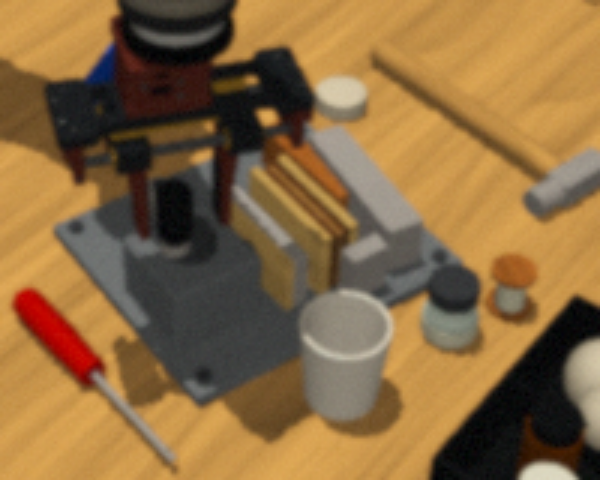

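View pics/top2.png

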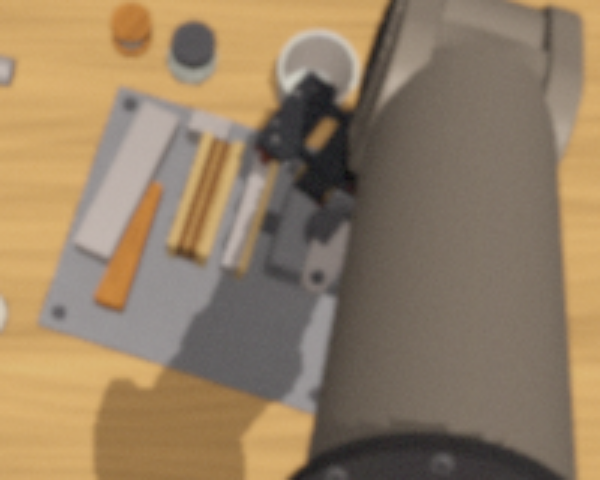

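Call:
{"name": "jog_arm", "arguments": {
  "targets": [
    [-0.04, -0.05, 0, 0, 0, 0, 0.55],
    [-0.04, -0.05, 0, 0, 0, 0, 0.58],
    [-0.04, -0.05, 0, 0, 0, 0, 0.58],
    [-0.04, -0.05, 0, 0, 0, 0, 0.58]
  ]
}}

```text
clock: 3.55
ee_pos: [0.601, -0.0875, 0.1106]
tool_rot: [-0.963, -2.99, -0.0]
contact_force: [-0.2, -0.2, -0.0]
gripper_width: 0.0371
```

```bash
python3 - <<'E'
from h import *
cur()
s=ctrl.sense();print(s["ee_pos"],s["tool_rot"])
E
```

```text
t 3.55 clamp [ 0.0109 -0.1346] z 0.1106 psi deg 54.3 tilt 0.01 F [-0.2 -0.2 -0. ] q7 1.26 w 0.0371
[ 0.60104325 -0.08747355  0.11057916] [-9.62780493e-01 -2.99024946e+00 -6.93330645e-05]
```

```bash
cat >> h.py <<'E'
def fpose(f,z=.1105,r=.06):
    x,y=w(-.045+r*np.cos(-f),-.115+r*np.sin(-f)); return (x,y,z,-f-np.pi/2+yaw+np.pi)
def cpose(c,z=.1105,r=.105): # grip at crank angle c, arm straight; tool y along tangent
    a=np.pi-c
    x,y=w(r*np.cos(a),-.115+r*np.sin(a)); return (x,y,z,a-np.pi/2+yaw)
E
python3 - <<'E'
from h import *
fs=.334+np.radians(7.5)*np.arange(1,13)
for r in rows([fpose(f) for f in fs]):print(r)
E
```

```text
[-0.002, -0.076, 0.001, -0.0, -0.0, 0.021]
[0.013, -0.153, 0.001, -0.0, -0.0, 0.042]
[0.038, -0.227, 0.001, -0.0, -0.0, 0.063]
[0.073, -0.298, 0.001, -0.0, -0.0, 0.084]
[0.117, -0.363, 0.001, -0.0, -0.0, 0.105]
[0.169, -0.422, 0.001, -0.0, -0.0, 0.125]
[0.228, -0.473, 0.001, -0.0, -0.0, 0.146]
[0.293, -0.517, 0.001, -0.0, -0.0, 0.167]
[0.364, -0.551, 0.001, -0.0, -0.0, 0.188]
[0.438, -0.576, 0.001, -0.0, -0.0, 0.209]
[0.515, -0.591, 0.001, -0.0, -0.0, 0.23]
[0.593, -0.596, 0.001, -0.0, -0.0, 0.25]
```

Call:
{"name": "jog_arm", "arguments": {
  "targets": [
    [0, -0.08, 0, 0, 0, 0.021, 0.58],
    [0.013, -0.153, 0, 0, 0, 0.042, 0.58],
    [0.038, -0.227, 0, 0, 0, 0.063, 0.58],
    [0.073, -0.298, 0, 0, 0, 0.084, 0.58],
    [0.117, -0.363, 0, 0, 0, 0.105, 0.58],
    [0.17, -0.42, 0, 0, 0, 0.125, 0.58],
    [0.23, -0.47, 0, 0, 0, 0.146, 0.58],
    [0.29, -0.52, 0, 0, 0, 0.167, 0.58],
    [0.36, -0.55, 0, 0, 0, 0.188, 0.58],
    [0.44, -0.58, 0, 0, 0, 0.21, 0.58],
    [0.515, -0.59, 0, 0, 0, 0.23, 0.58],
    [0.59, -0.6, 0, 0, 0, 0.25, 0.58]
  ]
}}

```text
clock: 4.75
ee_pos: [0.5182, -0.1016, 0.1108]
tool_rot: [2.799, 1.427, 0.001]
contact_force: [1.6, 0.5, 0.3]
gripper_width: 0.0371
```

```bash
python3 - <<'E'
from h import *
cur()
f0=.334+np.radians(90); print("target",fpose(f0), R2.T@(np.array(fpose(f0)[:2])-O))
fs=f0+np.radians(7)*np.arange(1,13)
for r in rows([fpose(f) for f in fs]):print(r)
for n,b in (("scene",(150,310,180,380)),("top",(100,260,200,400))):
    p,d=grab_frame(n);cv2.imwrite(f"pics/{n}3.png",cv2.resize(p[b[0]:b[1],b[2]:b[3]],None,fx=3,fy=3)[:,:,::-1])
E
```

```text
t 4.75 clamp [-0.0644 -0.172 ] z 0.1108 psi deg -36.0 tilt 0.05 F [1.6 0.5 0.3] q7 0.0 w 0.0371
target (np.float64(0.5180439557006543), np.float64(-0.10128425738228372), 0.1105, np.float64(-0.625089898732277)) [-0.06466948 -0.17168432]
[0.006, -0.077, 0.003, 0.0, -0.0, 0.019]
[0.019, -0.149, 0.003, 0.0, -0.0, 0.038]
[0.041, -0.219, 0.003, 0.0, -0.0, 0.058]
[0.071, -0.285, 0.003, 0.0, -0.0, 0.077]
[0.109, -0.348, 0.003, 0.0, -0.0, 0.097]
[0.155, -0.406, 0.003, 0.0, -0.0, 0.116]
[0.207, -0.457, 0.003, 0.0, -0.0, 0.136]
[0.265, -0.502, 0.003, 0.0, -0.0, 0.155]
[0.328, -0.539, 0.003, 0.0, -0.0, 0.175]
[0.395, -0.569, 0.003, 0.0, -0.0, 0.194]
[0.465, -0.59, 0.003, 0.0, -0.0, 0.213]
[0.537, -0.602, 0.003, 0.0, -0.0, 0.233]
```

View pics/scene3.png

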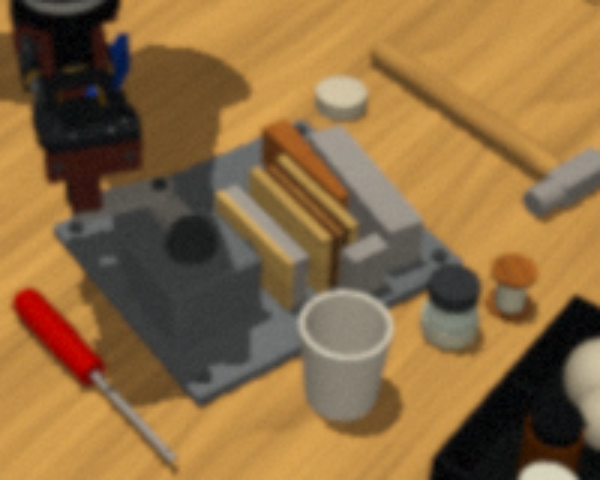

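View pics/top3.png

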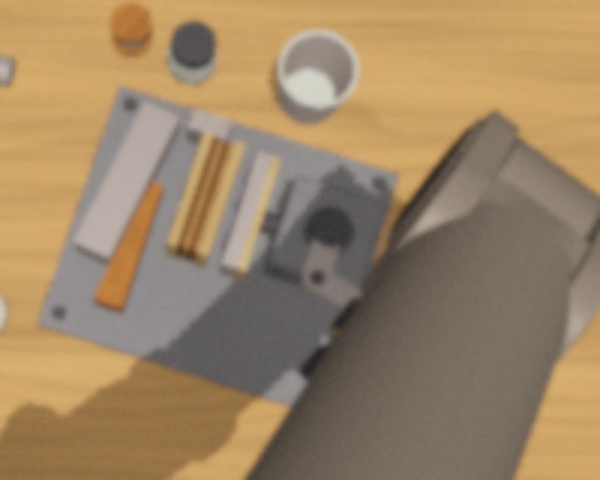

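The outer link is following: it now runs from the hinge at (318,277) out to (350,292), and the inner link hasn't moved. I'll continue to straight.

Call:
{"name": "jog_arm", "arguments": {
  "targets": [
    [0.006, -0.077, 0, 0, 0, 0.019, 0.58],
    [0.02, -0.15, 0, 0, 0, 0.038, 0.58],
    [0.041, -0.22, 0, 0, 0, 0.058, 0.58],
    [0.07, -0.285, 0, 0, 0, 0.077, 0.58],
    [0.11, -0.35, 0, 0, 0, 0.097, 0.58],
    [0.155, -0.405, 0, 0, 0, 0.116, 0.58],
    [0.207, -0.457, 0, 0, 0, 0.136, 0.58],
    [0.265, -0.5, 0, 0, 0, 0.155, 0.58],
    [0.33, -0.54, 0, 0, 0, 0.175, 0.58],
    [0.395, -0.57, 0, 0, 0, 0.194, 0.58]
  ]
}}

```text
clock: 5.85
ee_pos: [0.4951, -0.0363, 0.1106]
tool_rot: [3.112, -0.426, -0.0]
contact_force: [-1.1, -1.0, -0.6]
gripper_width: 0.0371
```

```bash
python3 - <<'E'
from h import *
cur()
f0=.334+np.radians(160); print("target f",f0,fpose(f0), R2.T@(np.array(fpose(f0)[:2])-O))
for r in rows([cpose(c) for c in (0,.05,.1)]):print(r)
for n,b in (("scene",(120,280,180,380)),("top",(100,260,200,400))):
    p,d=grab_frame(n);cv2.imwrite(f"pics/{n}4.png",cv2.resize(p[b[0]:b[1],b[2]:b[3]],None,fx=3,fy=3)[:,:,::-1])
E
```

```text
t 5.85 clamp [-0.1053 -0.116 ] z 0.1106 psi deg -105.6 tilt 0.02 F [-1.1 -1.  -0.6] q7 -1.05 w 0.0371
target f 3.1265268031909272 (np.float64(0.49542536925741726), np.float64(-0.03627768451949551), 0.1105, np.float64(-1.8468203751283072)) [-0.10499319 -0.11590392]
[0.003, -0.01, 0.001, -0.0, 0.0, -0.497]
[0.006, -0.062, 0.001, -0.0, 0.0, -0.489]
[0.01, -0.115, 0.001, -0.0, 0.0, -0.481]
```

View pics/scene4.png

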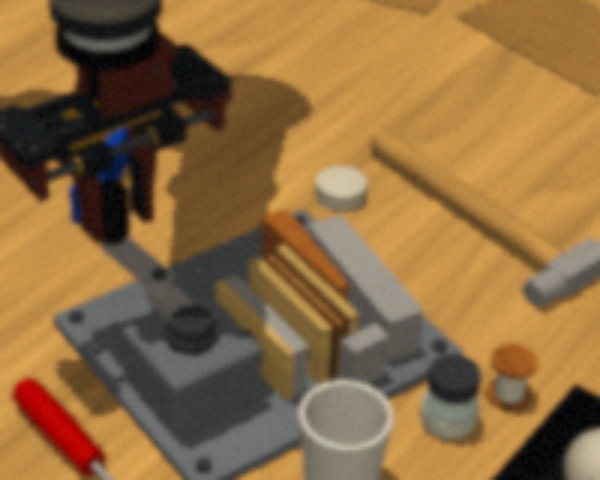

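View pics/top4.png

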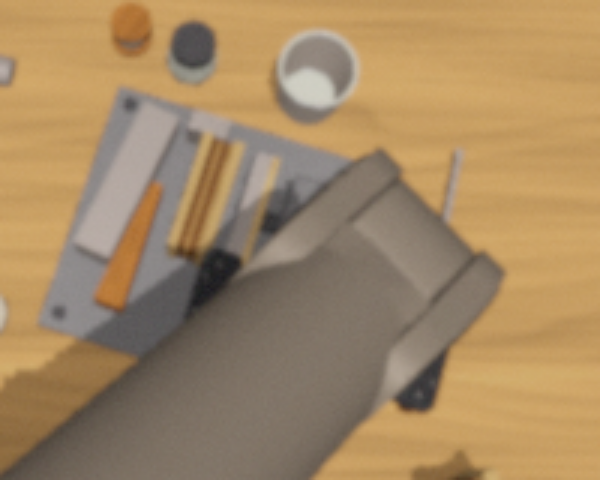

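In the scene view the outer link is straight out, with the grip at (105,205), the hinge at (160,272) and the axis at (190,325). Next I'll open the fingers and turn them half round the post, so that winding stays inside joint 7's range.

Call:
{"name": "jog_arm", "arguments": {
  "targets": [
    [0, 0, 0, 0, 0, 0, 0],
    [0, 0, 0, 0, 0, 0, 0],
    [0, 0, 0, 0, 0, 0, 0],
    [0, 0, 0, 0, 0, 0, 0],
    [0, 0, 0, 0, 0, -0.02, 0],
    [0, 0, 0, 0, 0, -0.042, 0],
    [0, 0, 0, 0, 0, -0.064, 0],
    [0, 0, 0, 0, 0, -0.086, 0],
    [0, 0, 0, 0, 0, -0.108, 0],
    [0, 0, 0, 0, 0, -0.13, 0],
    [0, 0, 0, 0, 0, -0.152, 0],
    [0, 0, 0, 0, 0, -0.174, 0]
  ]
}}

```text
clock: 7.15
ee_pos: [0.4949, -0.0366, 0.1108]
tool_rot: [-2.876, -1.265, -0.001]
contact_force: [-0.4, 0.2, -0.1]
gripper_width: 0.0882
```

Call:
{"name": "jog_arm", "arguments": {
  "targets": [
    [0, 0, 0, 0, 0, -0.022, 0],
    [0, 0, 0, 0, 0, -0.044, 0],
    [0, 0, 0, 0, 0, -0.066, 0],
    [0, 0, 0, 0, 0, -0.088, 0],
    [0, 0, 0, 0, 0, -0.11, 0],
    [0, 0, 0, 0, 0, -0.132, 0],
    [0, 0, 0, 0, 0, -0.154, 0],
    [0, 0, 0, 0, 0, -0.176, 0],
    [0, 0, 0, 0, 0, -0.198, 0],
    [0, 0, 0, 0, 0, -0.22, 0],
    [0, 0, 0, 0, 0, -0.242, 0],
    [0, 0, 0, 0, 0, -0.264, 0]
  ]
}}

```text
clock: 8.35
ee_pos: [0.4949, -0.0367, 0.1109]
tool_rot: [1.01, 2.974, 0.0]
contact_force: [0.2, 0.2, -0.2]
gripper_width: 0.0877
```

```bash
python3 - <<'E'
from h import *
cur(); print(np.round(ctrl.sense()["q"],2))
for r in rows([cpose(c) for c in (0,.05,.1)]):print(r)
E
```

```text
t 8.35 clamp [-0.1054 -0.1165] z 0.1109 psi deg 52.5 tilt 0.03 F [ 0.2  0.2 -0.2] q7 1.14 w 0.0877
[-0.48  0.37  0.53  2.11 -0.27  0.73  1.14]
[0.002, 0.015, 0.004, 0.0, 0.0, -0.058]
[0.019, 0.065, 0.004, 0.0, 0.0, -0.05]
[0.034, 0.115, 0.004, 0.0, 0.0, -0.042]
```

Call:
{"name": "jog_arm", "arguments": {
  "targets": [
    [0, 0.015, 0, 0, 0, -0.02, 0.3],
    [0, 0.015, 0, 0, 0, -0.04, 0.58],
    [0, 0.015, 0, 0, 0, -0.058, 0.58],
    [0, 0.015, 0, 0, 0, -0.058, 0.58],
    [0, 0.015, 0, 0, 0, -0.058, 0.58],
    [0, 0.015, 0, 0, 0, -0.058, 0.58],
    [0, 0.015, 0, 0, 0, -0.058, 0.58]
  ]
}}

```text
clock: 9.05
ee_pos: [0.4958, -0.0352, 0.1106]
tool_rot: [0.465, 3.107, -0.0]
contact_force: [-0.2, -0.6, 0.1]
gripper_width: 0.0379
```

```bash
python3 - <<'E'
from h import *
cur()
for r in rows([cpose(c) for c in np.arange(1,13)*.09]):print(r)
E
```

```text
t 9.05 clamp [-0.1049 -0.1148] z 0.1106 psi deg 73.0 tilt 0.01 F [-0.2 -0.6  0.1] q7 1.44 w 0.0379
[-0.003, 0.092, 0.001, -0.0, 0.0, 0.013]
[-0.015, 0.186, 0.001, -0.0, 0.0, 0.028]
[-0.035, 0.278, 0.001, -0.0, 0.0, 0.042]
[-0.064, 0.368, 0.001, -0.0, 0.0, 0.056]
[-0.101, 0.455, 0.001, -0.0, 0.0, 0.071]
[-0.145, 0.538, 0.001, -0.0, 0.0, 0.085]
[-0.197, 0.618, 0.001, -0.0, 0.0, 0.099]
[-0.255, 0.692, 0.001, -0.0, 0.0, 0.114]
[-0.32, 0.76, 0.001, -0.0, 0.0, 0.128]
[-0.391, 0.823, 0.001, -0.0, 0.0, 0.142]
[-0.467, 0.878, 0.001, -0.0, 0.0, 0.157]
[-0.548, 0.927, 0.001, -0.0, 0.0, 0.171]
```

Call:
{"name": "jog_arm", "arguments": {
  "targets": [
    [0, 0.06, 0, 0, 0, 0.01, 0.58],
    [-0.008, 0.12, 0, 0, 0, 0.018, 0.58],
    [-0.015, 0.186, 0, 0, 0, 0.028, 0.58],
    [-0.015, 0.186, 0, 0, 0, 0.028, 0.58]
  ]
}}

```text
clock: 9.45
ee_pos: [0.5019, -0.0187, 0.1104]
tool_rot: [-0.738, -3.052, 0.003]
contact_force: [-2.8, -2.8, 1.9]
gripper_width: 0.0366
```

```bash
python3 - <<'E'
from h import *
cur()
for r in rows([cpose(.18+c) for c in np.arange(1,13)*.09]):print(r)
for n,b in (("scene",(120,280,180,380)),("top",(100,260,200,400))):
    p,d=grab_frame(n);cv2.imwrite(f"pics/{n}5.png",cv2.resize(p[b[0]:b[1],b[2]:b[3]],None,fx=3,fy=3)[:,:,::-1])
E
```

```text
t 9.45 clamp [-0.1038 -0.0972] z 0.1104 psi deg 62.8 tilt 0.14 F [-2.8 -2.8  1.9] q7 1.25 w 0.0366
[-0.007, 0.106, -0.001, -0.0, -0.0, 0.014]
[-0.02, 0.199, -0.001, -0.0, -0.0, 0.028]
[-0.04, 0.291, -0.001, -0.0, -0.0, 0.042]
[-0.069, 0.381, -0.002, -0.0, -0.0, 0.057]
[-0.106, 0.468, -0.002, -0.0, -0.0, 0.071]
[-0.151, 0.552, -0.002, -0.0, -0.0, 0.085]
[-0.203, 0.631, -0.002, -0.0, -0.0, 0.1]
[-0.261, 0.705, -0.002, -0.0, -0.0, 0.114]
[-0.327, 0.773, -0.003, -0.0, -0.0, 0.128]
[-0.398, 0.835, -0.003, -0.0, 0.0, 0.143]
[-0.474, 0.891, -0.003, -0.0, 0.0, 0.157]
[-0.555, 0.939, -0.003, -0.0, 0.0, 0.171]
```

View pics/scene5.png

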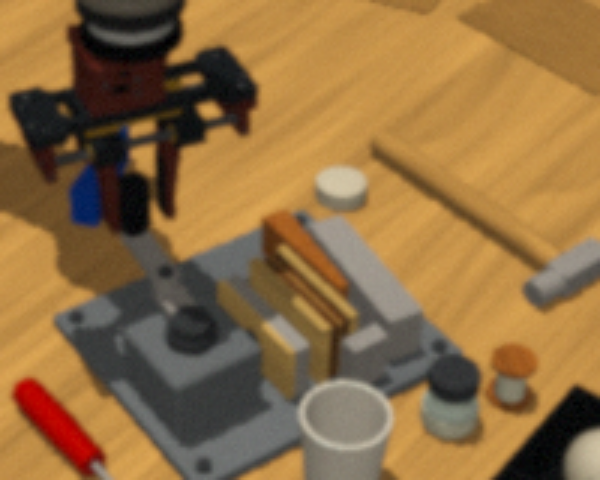

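The arm is straight (grip (130,205), hinge (165,272), axis (190,325)) and the crank is starting to turn. I'll keep winding.

Call:
{"name": "jog_arm", "arguments": {
  "targets": [
    [-0.007, 0.106, 0, 0, 0, 0.014, 0.58],
    [-0.02, 0.2, 0, 0, 0, 0.028, 0.58],
    [-0.04, 0.29, 0, 0, 0, 0.042, 0.58],
    [-0.07, 0.38, 0, 0, 0, 0.057, 0.58],
    [-0.106, 0.468, 0, 0, 0, 0.071, 0.58],
    [-0.15, 0.55, 0, 0, 0, 0.085, 0.58],
    [-0.2, 0.63, 0, 0, 0, 0.1, 0.58],
    [-0.26, 0.705, 0, 0, 0, 0.114, 0.58],
    [-0.327, 0.773, 0, 0, 0, 0.128, 0.58],
    [-0.4, 0.835, 0, 0, 0, 0.143, 0.58]
  ]
}}

```text
clock: 10.55
ee_pos: [0.5746, 0.0379, 0.1102]
tool_rot: [-1.991, -2.426, 0.004]
contact_force: [-6.0, -3.2, 4.8]
gripper_width: 0.037
```

```bash
python3 - <<'E'
from h import *
cur()
print(R2.T@(np.array(cpose(1.08)[:2])-O),np.degrees(cpose(1.08)[3]))
for r in rows([cpose(1.08+c) for c in np.arange(1,13)*.09]):print(r)
E
```

```text
t 10.55 clamp [-0.0504 -0.0221] z 0.1102 psi deg 11.3 tilt 0.23 F [-6.  -3.2  4.8] q7 0.43 w 0.037
[-0.04948948 -0.02239443] 11.442335469621087
[-0.011, 0.101, -0.003, -0.001, -0.0, 0.014]
[-0.024, 0.195, -0.003, -0.001, -0.0, 0.028]
[-0.044, 0.287, -0.004, -0.001, -0.0, 0.042]
[-0.073, 0.377, -0.004, -0.001, -0.0, 0.057]
[-0.11, 0.464, -0.004, -0.001, 0.0, 0.071]
[-0.155, 0.547, -0.005, -0.001, 0.0, 0.085]
[-0.207, 0.626, -0.005, -0.001, 0.0, 0.1]
[-0.266, 0.7, -0.005, -0.001, 0.0, 0.114]
[-0.331, 0.768, -0.006, -0.001, 0.0, 0.128]
[-0.402, 0.831, -0.006, -0.001, 0.0, 0.143]
[-0.478, 0.886, -0.006, -0.001, 0.0, 0.157]
[-0.559, 0.935, -0.007, -0.001, 0.0, 0.171]
```

Call:
{"name": "jog_arm", "arguments": {
  "targets": [
    [-0.011, 0.1, 0, 0, 0, 0.014, 0.58],
    [-0.024, 0.195, 0, 0, 0, 0.028, 0.58],
    [-0.044, 0.287, 0, 0, 0, 0.042, 0.58],
    [-0.073, 0.377, 0, 0, 0, 0.057, 0.58],
    [-0.11, 0.464, 0, 0, 0, 0.071, 0.58],
    [-0.155, 0.547, 0, 0, 0, 0.085, 0.58],
    [-0.207, 0.626, 0, 0, 0, 0.1, 0.58],
    [-0.266, 0.7, 0, 0, 0, 0.114, 0.58],
    [-0.33, 0.77, 0, 0, 0, 0.128, 0.58],
    [-0.4, 0.83, 0, 0, 0, 0.143, 0.58]
  ]
}}

```text
clock: 11.55
ee_pos: [0.6637, 0.0167, 0.1097]
tool_rot: [-2.845, -1.322, 0.006]
contact_force: [-6.8, 1.2, 2.0]
gripper_width: 0.037
```

```bash
python3 - <<'E'
from h import *
cur()
print(R2.T@(np.array(cpose(1.98)[:2])-O),np.degrees(cpose(1.98)[3]))
for r in rows([cpose(c) for c in np.arange(2.02,2.5,.04)]):print(r)
for n,b in (("scene",(120,280,180,380)),("top",(100,260,200,400))):
    p,d=grab_frame(n);cv2.imwrite(f"pics/{n}6.png",cv2.resize(p[b[0]:b[1],b[2]:b[3]],None,fx=3,fy=3)[:,:,::-1])
E
```

```text
t 11.55 clamp [ 0.041  -0.0168] z 0.1097 psi deg -40.1 tilt 0.32 F [-6.8  1.2  2. ] q7 -0.27 w 0.037
[ 0.04177728 -0.01866901] -40.123866092153
[-0.014, 0.057, -0.009, -0.001, 0.0, 0.006]
[-0.017, 0.099, -0.009, -0.001, 0.0, 0.013]
[-0.021, 0.14, -0.009, -0.001, 0.0, 0.019]
[-0.027, 0.182, -0.009, -0.001, 0.0, 0.025]
[-0.034, 0.223, -0.009, -0.001, 0.0, 0.032]
[-0.043, 0.264, -0.01, -0.001, 0.0, 0.038]
[-0.054, 0.305, -0.01, -0.001, 0.0, 0.044]
[-0.067, 0.345, -0.01, -0.001, 0.0, 0.051]
[-0.081, 0.385, -0.01, -0.001, 0.0, 0.057]
[-0.096, 0.424, -0.01, -0.001, 0.0, 0.064]
[-0.113, 0.462, -0.011, -0.001, 0.0, 0.07]
[-0.132, 0.5, -0.011, -0.001, 0.0, 0.076]
```

View pics/scene6.png

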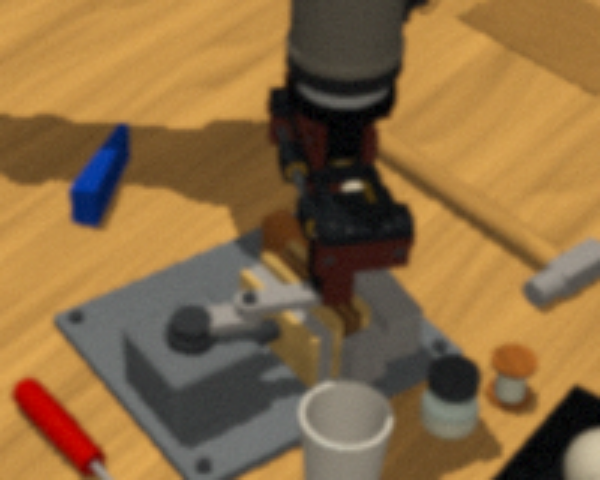

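View pics/top6.png

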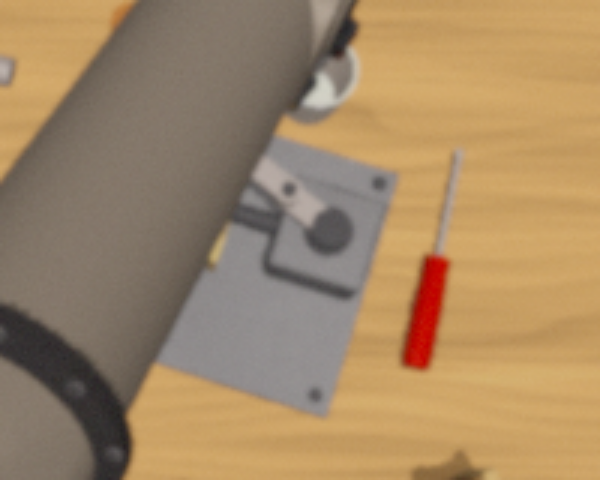

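Call:
{"name": "jog_arm", "arguments": {
  "targets": [
    [-0.014, 0.057, 0, 0, 0, 0.006, 0.58],
    [-0.017, 0.1, 0, 0, 0, 0.013, 0.58],
    [-0.021, 0.14, 0, 0, 0, 0.019, 0.58],
    [-0.027, 0.18, 0, 0, 0, 0.025, 0.58],
    [-0.034, 0.223, 0, 0, 0, 0.032, 0.58],
    [-0.043, 0.264, 0, 0, 0, 0.038, 0.58],
    [-0.054, 0.305, 0, 0, 0, 0.044, 0.58],
    [-0.067, 0.345, 0, 0, 0, 0.051, 0.58],
    [-0.08, 0.385, 0, 0, 0, 0.057, 0.58],
    [-0.096, 0.424, 0, 0, 0, 0.064, 0.58]
  ]
}}

```text
clock: 12.65
ee_pos: [0.6906, -0.0164, 0.1097]
tool_rot: [-3.05, -0.735, 0.004]
contact_force: [-5.9, 4.1, 0.9]
gripper_width: 0.0371
```

```bash
python3 - <<'E'
from h import *
cur()
print(R2.T@(np.array(cpose(2.38)[:2])-O),np.degrees(cpose(2.38)[3]))
for r in rows([cpose(c) for c in np.arange(2.4,2.5,.02)]):print(r)
E
```

```text
t 12.65 clamp [ 0.0763 -0.0408] z 0.1097 psi deg -62.9 tilt 0.28 F [-5.9  4.1  0.9] q7 -0.57 w 0.0371
[ 0.07599248 -0.04254213] -63.042177897385926
[-0.014, 0.031, -0.008, -0.001, 0.0, 0.004]
[-0.015, 0.052, -0.008, -0.001, 0.0, 0.007]
[-0.016, 0.073, -0.008, -0.001, 0.0, 0.01]
[-0.017, 0.094, -0.009, -0.001, 0.0, 0.013]
[-0.019, 0.115, -0.009, -0.001, 0.0, 0.016]
[-0.022, 0.136, -0.009, -0.001, 0.0, 0.02]
```

Call:
{"name": "jog_arm", "arguments": {
  "targets": [
    [-0.014, 0.031, 0, 0, 0, 0.004, 0.58],
    [-0.015, 0.052, 0, 0, 0, 0.007, 0.58],
    [-0.016, 0.073, 0, 0, 0, 0.01, 0.58],
    [-0.016, 0.073, 0, 0, 0, 0.01, 0.58]
  ]
}}

```text
clock: 13.05
ee_pos: [0.6936, -0.0228, 0.1098]
tool_rot: [-3.071, -0.642, 0.0]
contact_force: [-3.0, 5.0, -0.3]
gripper_width: 0.0373
```

Call:
{"name": "jog_arm", "arguments": {
  "targets": [
    [0, 0.02, 0, 0, 0, 0.003, 0.58],
    [-0.001, 0.04, 0, 0, 0, 0.005, 0.58],
    [-0.001, 0.04, 0, 0, 0, 0.005, 0.58]
  ]
}}

```text
clock: 13.35
ee_pos: [0.6938, -0.0238, 0.1095]
tool_rot: [-3.075, -0.595, 0.005]
contact_force: [-7.8, 11.2, 5.3]
gripper_width: 0.037
```

```bash
python3 - <<'E'
from h import *
cur()
for n,b in (("scene",(120,280,180,380)),("top",(100,260,200,400))):
    p,d=grab_frame(n);cv2.imwrite(f"pics/{n}7.png",cv2.resize(p[b[0]:b[1],b[2]:b[3]],None,fx=3,fy=3)[:,:,::-1])
E
```

```text
t 13.35 clamp [ 0.0814 -0.047 ] z 0.1095 psi deg -68.1 tilt 0.56 F [-7.8 11.2  5.3] q7 -0.64 w 0.037
```

View pics/scene7.png

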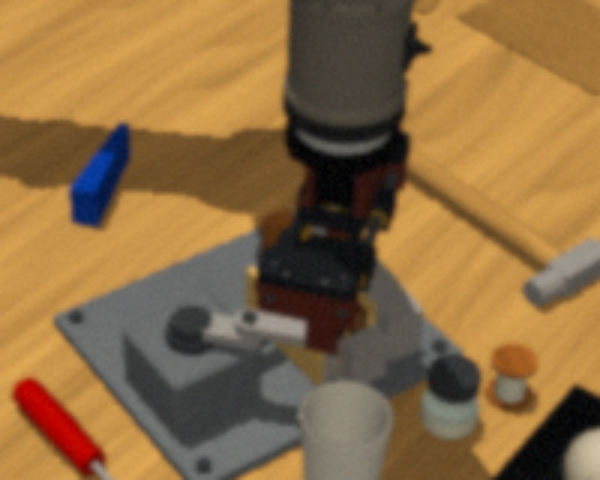

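The force has risen from 7 to 14 N with no further travel, and the grip angle works out to 2.40 rad, so the crank is at its stop. I'll open, lift and look.

Call:
{"name": "jog_arm", "arguments": {
  "targets": [
    [0, 0, 0, 0, 0, 0, 0.4],
    [0, -0.03, 0, 0, 0, 0, 0],
    [0, -0.04, 0, 0, 0, 0, 0],
    [0, -0.04, 0, 0, 0, 0, 0],
    [0, -0.04, 0, 0, 0, 0, 0],
    [0, -0.04, -0.3, 0, 0, 0, 0],
    [0, -0.04, -0.7, 0, 0, 0, 0],
    [0, -0.04, -1, 0, 0, 0, 0],
    [0, -0.04, -1, 0, 0, 0, 0]
  ]
}}

```text
clock: 14.35
ee_pos: [0.6962, -0.0279, 0.2156]
tool_rot: [3.084, 0.586, 0.012]
contact_force: [-0.9, -0.5, 0.1]
gripper_width: 0.0879
```

```bash
python3 - <<'E'
from h import *
cur()
# go to behind the wedge butt at height: clamp (-.15,.045), tool y along clamp y (psi=yaw+90 or -90)
for ps in (yaw+np.pi/2,yaw-np.pi/2):
    print(rows([(*w(-.15,.045),.20,ps)]))
E
```

```text
t 14.35 clamp [ 0.0849 -0.0502] z 0.2156 psi deg -68.5 tilt 0.45 F [-0.9 -0.5  0.1] q7 -0.7 w 0.0879
[[-1.258, -2.202, 0.139, 0.002, 0.0, -0.394]]
[[-1.258, -2.202, 0.139, 0.0, -0.001, 0.106]]
```

Call:
{"name": "jog_arm", "arguments": {
  "targets": [
    [-0.2, -0.4, 0, 0, 0, 0.02, 0.3],
    [-0.4, -0.8, 0, 0, 0, 0.035, 0.6],
    [-0.6, -1, 0, 0, 0, 0.05, 1],
    [-0.6, -1, 0, 0, 0, 0.05, 1]
  ]
}}

```text
clock: 14.75
ee_pos: [0.5983, 0.0473, 0.2092]
tool_rot: [-3.139, -0.099, 0.005]
contact_force: [-0.2, 0.8, 0.6]
gripper_width: 0.0593
```

```bash
python3 - <<'E'
from h import *
cur(); print(rows([(*w(-.15,.045),.21,yaw-np.pi/2)]))
E
```

```text
t 14.75 clamp [-0.0304 -0.0063] z 0.2092 psi deg -86.4 tilt 0.21 F [-0.2  0.8  0.6] q7 -1.05 w 0.0593
[[-0.944, -0.896, -0.004, -0.0, 0.001, 0.056]]
```

Call:
{"name": "jog_arm", "arguments": {
  "targets": [
    [-0.35, -0.35, 0, 0, 0, 0.02, 1],
    [-0.7, -0.65, 0, 0, 0, 0.04, 1],
    [-0.94, -0.9, 0, 0, 0, 0.056, 1],
    [-0.94, -0.9, 0, 0, 0, 0.056, 1]
  ]
}}

```text
clock: 15.15
ee_pos: [0.4996, 0.1321, 0.2094]
tool_rot: [3.109, -0.447, -0.004]
contact_force: [0.9, -0.2, -0.9]
gripper_width: 0.0269
```

```bash
python3 - <<'E'
from h import *
cur()
for n,b in (("scene",(120,280,180,380)),("top",(100,260,150,390))):
    p,d=grab_frame(n);cv2.imwrite(f"pics/{n}8.png",cv2.resize(p[b[0]:b[1],b[2]:b[3]],None,fx=3,fy=3)[:,:,::-1]);np.savez(f"pics/{n}8.npz",p=p,d=d)
E
```

```text
t 15.15 clamp [-0.1493  0.0466] z 0.2094 psi deg -106.4 tilt 0.15 F [ 0.9 -0.2 -0.9] q7 -1.49 w 0.0269
```

View pics/scene8.png

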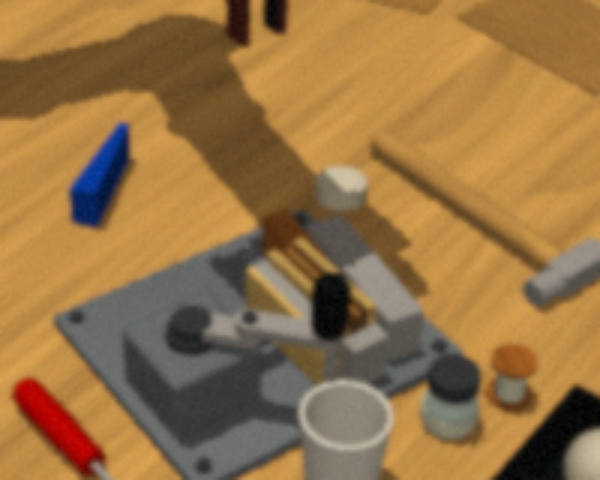

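View pics/top8.png

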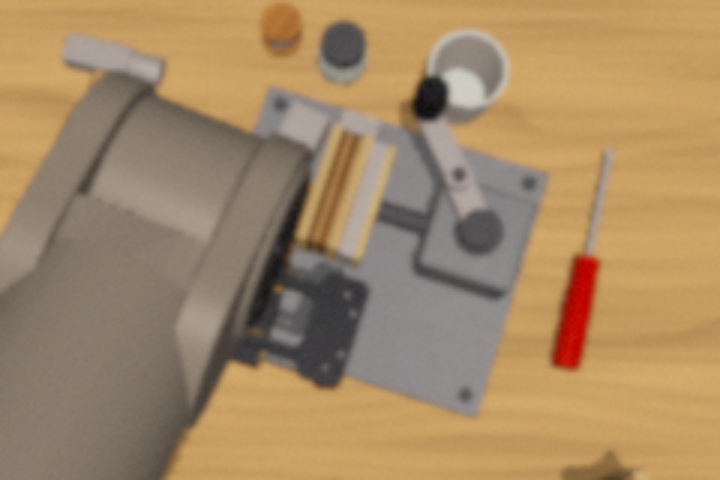

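The crank is straight and wound (axis (478,230), hinge (458,175), grip (430,97)), and the jaw is against the stack. The arm hides the wedge in the top view, so I'll measure it in the scene view.

```bash
python3 - <<'E'
from h import *
z=np.load("pics/top8.npz");p,d=z["p"],z["d"];W=cloud("top",d);C=(W[...,:2]-O)@R2
m=(W[...,2]>.14)&(W[...,2]<.156)&(p.max(-1)<70)&(abs(C[...,0]-.07)<.04)&(abs(C[...,1]+.05)<.04)
g=C[m];c=(g.min(0)+g.max(0))/2;print("grip",m.sum(),c,g.mean(0),"rel axis len",np.hypot(c[0],c[1]+.115),"crank",np.pi-np.arctan2(c[1]+.115,c[0]))
m=(abs(W[...,2]-.072)<.004)&(abs(C[...,0])<.06)&(C[...,1]>-.06)&(C[...,1]<.06)
g=C[m];print("stack",m.sum(),np.percentile(g,[1,50,99],axis=0))
z=np.load("pics/scene8.npz");p,d=z["p"],z["d"];W=cloud("scene",d);C=(W[...,:2]-O)@R2
hsv=cv2.cvtColor(p,cv2.COLOR_RGB2HSV)
m=(W[...,2]>.046)&(W[...,2]<.058)&(C[...,0]>-.14)&(C[...,0]<.02)&(C[...,1]>.0)&(C[...,1]<.09)&(hsv[...,0]<15)&(hsv[...,1]>140)
g=C[m];print("wedge",m.sum(),np.percentile(g,[0,2,50,98,100],axis=0))
b=g[g[:,0]<g[:,0].min()+.02];print(b.min(0),b.max(0))
z=np.load("pics/scene0.npz");p,d=z["p"],z["d"];W=cloud("scene",d);C=(W[...,:2]-O)@R2
hsv=cv2.cvtColor(p,cv2.COLOR_RGB2HSV)
m=(W[...,2]>.046)&(W[...,2]<.058)&(C[...,0]>-.14)&(C[...,0]<.02)&(C[...,1]>.0)&(C[...,1]<.09)&(hsv[...,0]<15)&(hsv[...,1]>140)
g=C[m];print("wedge before",m.sum(),np.percentile(g,[0,2,50,98,100],axis=0))
E
```

```text
grip 84 [ 0.07450764 -0.0450836 ] [ 0.07376392 -0.04463044] rel axis len 0.10217480789872542 crank 2.387973753184075
stack 329 [[-0.04791232 -0.00970208]
 [-0.00026292  0.00776539]
 [ 0.04976843  0.02487542]]
wedge 81 [[-0.1097771   0.02711149]
 [-0.10784219  0.0285308 ]
 [-0.08865821  0.03963924]
 [-0.06667337  0.05293861]
 [-0.06400101  0.05476124]]
[-0.1097771   0.02886945] [-0.09009519  0.05476124]
wedge before 213 [[-0.10928661  0.0266667 ]
 [-0.10571456  0.02775121]
 [-0.0610553   0.03625339]
 [ 0.00018545  0.0501691 ]
 [ 0.00255401  0.05407568]]
```

```bash
python3 - <<'E'
from h import *
cur(); print(rows([(*w(-.15,.041),.10,yaw-np.pi/2),(*w(-.15,.041),.021,yaw-np.pi/2)]))
E
```

```text
t 15.25 clamp [-0.1459  0.0444] z 0.2105 psi deg -106.4 tilt 0.05 F [ 1.5 -0.6  0.7] q7 -1.49 w 0.0188
[[-0.042, 0.033, 1.105, 0.0, -0.0, 0.001], [-0.043, 0.033, 1.895, 0.0, -0.0, 0.001]]
```

Call:
{"name": "jog_arm", "arguments": {
  "targets": [
    [-0.04, 0.03, 0.35, 0, 0, 0, 1],
    [-0.04, 0.03, 0.7, 0, 0, 0, 1],
    [-0.04, 0.03, 1, 0, 0, 0, 1],
    [-0.04, 0.03, 1, 0, 0, 0, 1],
    [-0.04, 0.03, 1, 0, 0, 0, 1]
  ]
}}

```text
clock: 15.75
ee_pos: [0.4984, 0.1253, 0.1113]
tool_rot: [3.108, -0.456, 0.001]
contact_force: [0.1, -0.6, 0.7]
gripper_width: 0.0006
```

```bash
python3 - <<'E'
from h import *
cur(); print(rows([(*w(-.15,.041),.021,yaw-np.pi/2)]))
p,d=grab_frame("scene");cv2.imwrite("pics/s9.png",cv2.resize(p[110:270,180:380],None,fx=3,fy=3)[:,:,::-1])
E
```

```text
t 15.75 clamp [-0.1485  0.0398] z 0.1113 psi deg -106.7 tilt 0.06 F [ 0.1 -0.6  0.7] q7 -1.39 w 0.0006
[[-0.016, -0.013, 0.903, 0.0, -0.0, -0.0]]
```

View pics/s9.png

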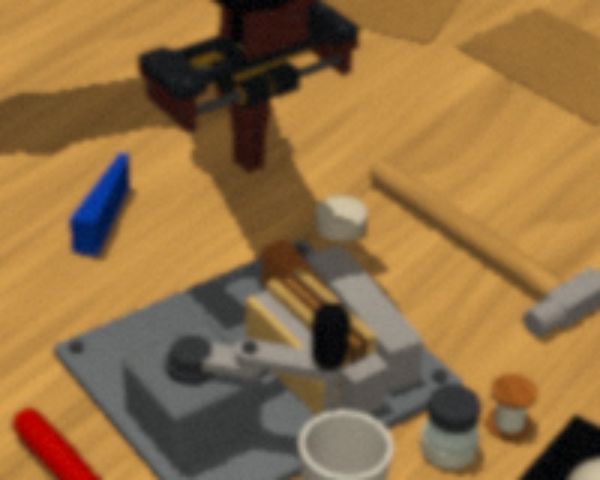

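The shut fingers, tip at (248,165), line up behind the wedge butt at (280,258). I'll descend.

Call:
{"name": "jog_arm", "arguments": {
  "targets": [
    [-0.02, -0.01, 0.3, 0, 0, 0, 1],
    [-0.02, -0.01, 0.6, 0, 0, 0, 1],
    [-0.02, -0.01, 0.8, 0, 0, 0, 1],
    [-0.02, -0.01, 0.9, 0, 0, 0, 1],
    [-0.02, -0.01, 0.9, 0, 0, 0, 1],
    [-0.02, -0.01, 0.9, 0, 0, 0, 1]
  ]
}}

```text
clock: 16.4
ee_pos: [0.4967, 0.1285, 0.0219]
tool_rot: [-3.108, 0.454, -0.003]
contact_force: [-0.8, 0.2, 0.8]
gripper_width: 0.0003
```

```bash
python3 - <<'E'
from h import *
cur(); print(rows([(*w(x,.041),.021,yaw-np.pi/2) for x in (-.13,-.12,-.11,-.09,-.085)]))
E
```

```text
t 16.4 clamp [-0.1511  0.0423] z 0.0219 psi deg -106.6 tilt 0.11 F [-0.8  0.2  0.8] q7 -1.28 w 0.0003
[[0.211, 0.013, 0.009, -0.0, -0.0, 0.0], [0.311, 0.013, 0.009, -0.0, -0.0, 0.0], [0.411, 0.013, 0.01, -0.0, -0.0, 0.0], [0.611, 0.013, 0.01, -0.0, -0.0, 0.0], [0.661, 0.014, 0.01, -0.0, -0.0, 0.0]]
```

Call:
{"name": "jog_arm", "arguments": {
  "targets": [
    [0.1, 0.013, 0, 0, 0, 0, 1],
    [0.2, 0.013, 0, 0, 0, 0, 1],
    [0.26, 0.013, 0, 0, 0, 0, 1],
    [0.31, 0.013, 0, 0, 0, 0, 1],
    [0.36, 0.013, 0, 0, 0, 0, 1],
    [0.41, 0.013, 0, 0, 0, 0, 1],
    [0.46, 0.013, 0, 0, 0, 0, 1],
    [0.46, 0.013, 0, 0, 0, 0, 1]
  ]
}}

```text
clock: 17.2
ee_pos: [0.54, 0.1138, 0.0207]
tool_rot: [3.108, -0.454, 0.001]
contact_force: [0.3, 0.0, -0.1]
gripper_width: 0.0001
```

```bash
python3 - <<'E'
from h import *
cur(); print("F clamp x",R2.T@ctrl.sense()["contact_force"][:2])
p,d=grab_frame("scene");cv2.imwrite("pics/s10.png",cv2.resize(p[140:260,200:340],None,fx=4,fy=4)[:,:,::-1])
E
```

```text
t 17.2 clamp [-0.1054  0.0407] z 0.0207 psi deg -106.6 tilt 0.04 F [ 0.3  0.  -0.1] q7 -1.27 w 0.0001
F clamp x [0.29818351 0.11590987]
```

View pics/s10.png

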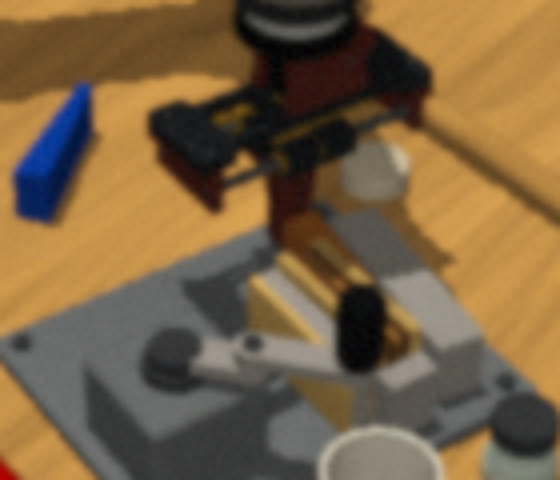

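The fingers at (290,215) sit right at the butt, with the wedge still loose. I'll keep going in small rows and watch the force.

Call:
{"name": "jog_arm", "arguments": {
  "targets": [
    [0.03, 0, 0, 0, 0, 0, 1],
    [0.06, 0, 0, 0, 0, 0, 1],
    [0.09, 0, 0, 0, 0, 0, 1],
    [0.12, 0, 0, 0, 0, 0, 1],
    [0.12, 0, 0, 0, 0, 0, 1]
  ]
}}

```text
clock: 17.75
ee_pos: [0.5513, 0.1106, 0.0207]
tool_rot: [3.109, -0.454, 0.001]
contact_force: [-0.1, 0.3, -0.2]
gripper_width: 0.0002
```

Call:
{"name": "jog_arm", "arguments": {
  "targets": [
    [0.02, 0, 0, 0, 0, 0, 1],
    [0.04, 0, 0, 0, 0, 0, 1],
    [0.06, 0, 0, 0, 0, 0, 1],
    [0.06, 0, 0, 0, 0, 0, 1]
  ]
}}

```text
clock: 18.15
ee_pos: [0.5569, 0.109, 0.0207]
tool_rot: [-3.109, 0.454, -0.001]
contact_force: [0.2, -0.0, -0.6]
gripper_width: 0.0002
```

```bash
python3 - <<'E'
from h import *
cur(); print("F clamp x",R2.T@ctrl.sense()["contact_force"][:2])
E
```

```text
t 18.15 clamp [-0.0877  0.0409] z 0.0207 psi deg -106.6 tilt 0.03 F [ 0.2 -0.  -0.6] q7 -1.27 w 0.0002
F clamp x [0.22706815 0.03058636]
```

Call:
{"name": "jog_arm", "arguments": {
  "targets": [
    [0.01, 0, 0, 0, 0, 0, 1],
    [0.02, 0, 0, 0, 0, 0, 1],
    [0.03, 0, 0, 0, 0, 0, 1],
    [0.03, 0, 0, 0, 0, 0, 1]
  ]
}}

```text
clock: 18.55
ee_pos: [0.5579, 0.1086, 0.0204]
tool_rot: [-3.108, 0.453, 0.005]
contact_force: [-5.2, 1.6, 3.7]
gripper_width: 0.0004
```

Call:
{"name": "jog_arm", "arguments": {
  "targets": [
    [0.01, 0, 0, 0, 0, 0, 1],
    [0.02, 0, 0, 0, 0, 0, 1],
    [0.03, 0, 0, 0, 0, 0, 1],
    [0.03, 0, 0, 0, 0, 0, 1]
  ]
}}

```text
clock: 18.95
ee_pos: [0.5579, 0.1086, 0.02]
tool_rot: [-3.107, 0.453, 0.015]
contact_force: [-13.8, 3.4, 11.4]
gripper_width: 0.0007
```

```bash
python3 - <<'E'
from h import *
cur(); print("F clamp x",R2.T@ctrl.sense()["contact_force"][:2])
p,d=grab_frame("scene");cv2.imwrite("pics/s11.png",cv2.resize(p[140:260,200:340],None,fx=4,fy=4)[:,:,::-1])
E
```

```text
t 18.95 clamp [-0.0867  0.0408] z 0.02 psi deg -106.6 tilt 0.55 F [-13.8   3.4  11.4] q7 -1.27 w 0.0007
F clamp x [-14.1814754   -0.71625652]
```

View pics/s11.png

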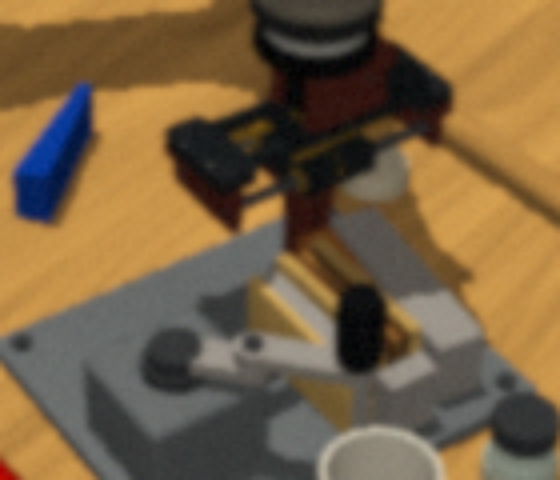

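Call:
{"name": "jog_arm", "arguments": {
  "targets": [
    [0.01, 0, -0.005, 0, 0, 0, 1],
    [0.02, 0, -0.01, 0, 0, 0, 1],
    [0.02, 0, -0.01, 0, 0, 0, 1],
    [0.02, 0, -0.01, 0, 0, 0, 1]
  ]
}}

```text
clock: 19.4
ee_pos: [0.5579, 0.1086, 0.02]
tool_rot: [-3.106, 0.452, 0.021]
contact_force: [-16.6, 5.0, 8.0]
gripper_width: 0.001
```

```bash
python3 - <<'E'
from h import *
cur(); print("F clamp x",R2.T@ctrl.sense()["contact_force"][:2])
E
```

```text
t 19.4 clamp [-0.0867  0.0408] z 0.02 psi deg -106.6 tilt 0.77 F [-16.6   5.    8. ] q7 -1.27 w 0.001
F clamp x [-17.29872319   0.04391879]
```

It's firm at 17 N with no further travel, so the wedge is tight. I'll back straight off, lift and check.

Call:
{"name": "jog_arm", "arguments": {
  "targets": [
    [-0.1, 0, 0, 0, 0, 0, 1],
    [-0.25, 0, 0, 0, 0, 0, 1],
    [-0.5, 0, 0, 0, 0, 0, 1],
    [-0.6, 0, 0, 0, 0, 0, 1],
    [-0.6, 0, -0.3, 0, 0, 0, 1],
    [-0.6, 0, -0.65, 0, 0, 0, 1],
    [-0.6, 0, -1, 0, 0, 0, 1]
  ]
}}

```text
clock: 20.1
ee_pos: [0.5071, 0.1236, 0.123]
tool_rot: [3.108, -0.454, 0.001]
contact_force: [0.5, 0.6, 0.7]
gripper_width: 0.0006
```

Call:
{"name": "jog_arm", "arguments": {
  "targets": [
    [0, -0.4, -0.3, 0, 0, 0, 1],
    [0, -0.8, -0.6, 0, 0, 0, 1],
    [0, -1, -1, 0, 0, 0, 1]
  ]
}}

```text
clock: 20.4
ee_pos: [0.5356, 0.2236, 0.2224]
tool_rot: [3.109, -0.447, 0.0]
contact_force: [1.8, 0.7, -0.5]
gripper_width: 0.0003
```

Call:
{"name": "jog_arm", "arguments": {
  "targets": [
    [0, -0.4, 0, 0, 0, 0, 1],
    [0, -0.8, 0, 0, 0, 0, 1],
    [0, -1, 0, 0, 0, 0, 1],
    [0, -1, 0, 0, 0, 0, 1]
  ]
}}

```text
clock: 20.8
ee_pos: [0.5645, 0.3194, 0.2213]
tool_rot: [-3.11, 0.444, -0.002]
contact_force: [0.0, 0.2, -1.0]
gripper_width: 0.0004
```

```bash
python3 - <<'E'
from h import *
cur()
for n,b in (("scene",(120,280,180,380)),("top",(90,250,150,390))):
    p,d=grab_frame(n);cv2.imwrite(f"pics/{n}12.png",cv2.resize(p[b[0]:b[1],b[2]:b[3]],None,fx=3,fy=3)[:,:,::-1])
    W=cloud(n,d);C=(W[...,:2]-O)@R2;hsv=cv2.cvtColor(p,cv2.COLOR_RGB2HSV)
    m=(W[...,2]>.046)&(W[...,2]<.058)&(C[...,0]>-.14)&(C[...,0]<.06)&(C[...,1]>.0)&(C[...,1]<.09)&(hsv[...,0]<15)&(hsv[...,1]>140)
    g=C[m];print(n,"wedge",m.sum(),np.percentile(g,[0,2,50,98,100],axis=0) if m.sum() else "", W[m][:,2].mean() if m.sum() else"")
    m=(abs(W[...,2]-.072)<.004)&(abs(C[...,0])<.06)&(C[...,1]>-.06)&(C[...,1]<.06)
    g=C[m];print("stack",m.sum(),np.percentile(g,[1,50,99],axis=0))
    m=(W[...,2]>.14)&(W[...,2]<.156)&(p.max(-1)<70)&(abs(C[...,0]-.07)<.04)&(abs(C[...,1]+.05)<.04)
    g=C[m]
    if len(g):
        c=(g.min(0)+g.max(0))/2;print("grip",m.sum(),c,"crank",np.pi-np.arctan2(c[1]+.115,c[0]))
E
```

```text
t 20.8 clamp [-0.141   0.2447] z 0.2213 psi deg -106.3 tilt 0.09 F [ 0.   0.2 -1. ] q7 -1.78 w 0.0004
scene wedge 29 [[-0.07627296  0.00419397]
 [-0.0750117   0.00974906]
 [-0.06708623  0.04461086]
 [ 0.04801204  0.05089484]
 [ 0.04872237  0.05134557]] 0.05142473514051088
stack 194 [[-0.04871954 -0.00973926]
 [-0.01613714  0.01721059]
 [ 0.05000961  0.02806724]]
grip 99 [ 0.08032067 -0.04478837] crank 2.423249050551849
top wedge 30 [[-0.07482765  0.00338718]
 [-0.07336782  0.00500173]
 [-0.0429921   0.03907779]
 [ 0.02899764  0.04731385]
 [ 0.03244166  0.0478035 ]] 0.050373751964319285
stack 306 [[-0.04817294 -0.00976942]
 [ 0.00193139  0.01090825]
 [ 0.04941069  0.02496072]]
grip 86 [ 0.07484698 -0.04545635] crank 2.3929070419977587
```

View pics/scene12.png

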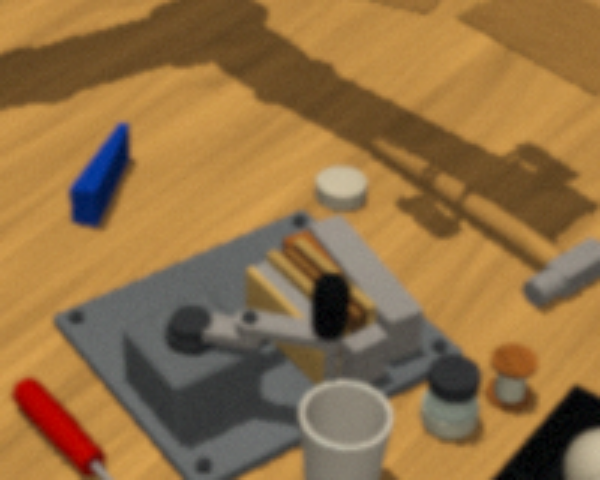

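View pics/top12.png

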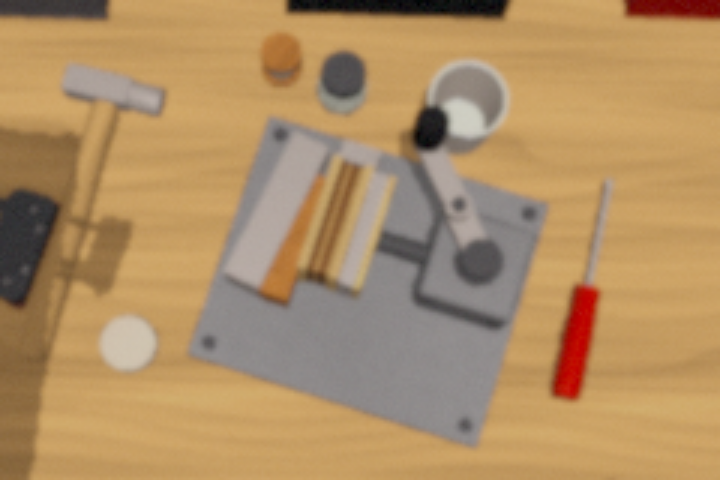

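The wedge is tight and flat between stack and cheek: its butt, near (275,297) in the top crop, is at clamp x of about -75 mm and its top is at 50–51 mm. The stack sits against the jaw, the crank is straight at about 2.39 rad, and the bystanders haven't moved. Handing in.

```bash
python3 -c "
from cell import ctrl
print(ctrl.hand_in())"
```

```text
the job is handed in; nothing more can be done
None
```

The clamp is closed and the wedge is driven tight, and I've handed the job in; no verdict was reported. It finished at about 21 s of the 58 s allowed.

- **Crank unfolded:** I swung the arm out straight with the fingers held loosely round the grip, before any winding. It looked in line in the pictures.
- **Crank wound:** I wound it clockwise to the stop. The force rose from about 7 N to 14 N with no further travel. The final pictures put the crank at 2.39 rad (top view) and 2.42 rad (scene view, which is coarser).
- **Wedge driven:** I pushed the butt with the fingers shut. It stopped moving and took 17 N without slipping further. The butt is at clamp x of about -75 mm, so the centre is at about -20 mm, which is tight. The wedge's top is 50–51 mm above the table, so it lies flat.
- **Stack:** its faces are at clamp y -10 and +25 mm, against the closed jaw.
- **Surroundings:** the hammer, jar, cup, spool, awl and puck look unmoved in the final pictures, though I compared them only by eye. The arm was clear of everything at hand-in.

No check failed.

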